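# Keep the thumb screw that turns freely

### The arm

A 6-joint arm with a two-finger parallel gripper is mounted at the origin on the work surface. World frame = base frame: x ahead of the robot, y to its left, z up, the work surface at z = 0. Lengths are in m, angles in rad, forces in N, time in s.
With the tool pointing down it reaches from about 0.25 to 0.85 m from the base axis. Payload 12.5 kg.
Tool frame: the origin (TCP) lies at the very end of the fingers, on their centre line; the grasp point (between the pads) lies robot.pinch_z behind it (robot.pinch_z is the distance from the TCP to the grasp point, in m); z points along the fingers, x is the direction in which the jaws open and shut, and the axes are right-handed (so a half turn about z gives the same grasp; the last joint's range is limited). The gripper opens to 93 mm and grips with 3 to 60 N. Pads are 15 mm wide; open, the fingers measure 128 mm over their backs; the gripper's body (75 mm by 188 mm) begins 65 mm behind the grasp point.
Start: joints at [1.197, 0.351, 1.652, -0, 1.139, -0.085], TCP at [0.157, 0.527, 0.184] pointing down, gripper open.
Joint ranges: [-2.75, 2.75], [-0.79, 2.1], [0.01, 2.65], [-1.57, 4.71], [0.07, 3.14], [-2.87, 2.87]. Speed limits (rad/s): [2.22, 2.22, 2.79, 3.14, 3.14, 3.14].

### API

Orientations are given as a 3x3 rotation matrix whose columns are the frame's x, y, z axes.
In Python, from station import robot gives the robot as it stands.
- The arm moves only by the shell command python3 -m crank 'ROWS' [OPENING]. ROWS is JSON, a list of rows, each a list of 4 numbers: the shift along the tool's x, y, z in cm, then the turn about the tool's z in degrees. A call has 1 to 5 rows; each row shifts and turns the commanded pose from where the row before left it, along the tool's axes as they then stand; what a row does not reach is not made up. A row lasts 1/8 s, in which the tool goes at most 62.5 mm and 10.7 degrees, less where a joint would pass 70% of its speed; a pose out of reach is approached as far as the arm can. A call is refused whole if a number of a shift passes 6.25 or a number of a turn 10.7, either way. A call with a gripper value outside its range is refused whole. OPENING is the closure, from 0 (fully open) to 1 (shut), set as the call begins (- or left out, the last holds). The fingers move at their own pace and stop on an object; the grip force is fixed at half the most. Time passes only in rows, so rows that do not move let the fingers close. It gives the time, the measured TCP pose, the force and the opening at its end, in the units of the state.
- robot.read_state(): the state, without advancing time (a new reading comes with each control period).
- robot.read_camera(name): name is "side" or "top"; returns a dict with "image" (420x560x3 uint8, red, green, blue), "mtx" (3x3 intrinsics, pixels), "D" ([k1, k2, p1, p2, k3] as OpenCV has them; the pictures are not rectified), "pose" (4x4, takes a point from camera to world coordinates). Camera axes: x right, y down, z forward; pixel columns grow to the right and rows downward; lengths in m; the calibration is good to about 2 mm. A picture is of the moment at which its call begins. There is no depth.
- robot.close_job(): hands the job in, once; it reports no verdict.
Trained networks look in a picture, given as the dict that the camera call returned (one of the last four; its "shot" number tells which), for a name from the list of things; names that differ only in an ending like _2 or _b are one class to them, and where a whole thing is asked for, a point or a joint stands for the part that bears it (a point fixed in the world has none). Each returns a list of dicts, best first, with "conf" (0 to 1); they miss things now and then, are a little off and sometimes report something else, mostly with a low value. They report only what shows in the picture. A call takes as long as a camera call. They do not tell look-alikes from the thing itself.
- robot.outline_of(picture, query): "region" (420x560 bool, what is visible of it).
- robot.place_of(picture, query): "point" ([x, y, z] in m, in world coordinates, good to about 4 mm: a listed point, or the origin of a listed thing).
The state is a dict: "time": time; "joint_positions": joint angles; "dq": joint speeds; "joint_efforts": joint torques, N m; "position": TCP position; "tcp_rot": TCP orientation; "wrist_force": force on the tool from outside, world axes, zero at the start; "torque": the same for the moment, N m; "gripper_width": opening from 0.0 (shut) to 1.0 (fully open).
Only numpy, scipy, OpenCV 4.12 (cv2) and the standard library are available. Lean on these libraries where they do the work, as an engineer would, in place of code of your own. Each camera call takes 0.05 s, during which the arm holds its last target. There are 200 camera calls.

### The job

Two steel thumb screws from the lab clamps have been started in the two brass gauge nuts on the grey strip; one turns freely and the other is seized. Try them to find the free one, give it about a quarter turn in its nut (either way), then lift it straight out and set it down in the green keep tray, without dropping it. Leave the seized screw standing in its nut.

Things in the scene. Friction and masses are not known exactly. Their poses are not given: they have to be found in the camera images.
- screw_a: Steel thumb screw upright in one gauge nut. Shank 12 mm thick, 24 mm long, in the nut; round collar 22 mm wide, 6 high, lying on the nut; on it a flat wing 44 long, 10 thick, 28 high (x, y, z), its top 38 mm over the collar's underside. Origin: centre of the collar's underside, at the start 42 mm over the table; x along the wing, z up. 40-85 g. Pinch the wing along y, 28 mm above the origin.
- screw_b: The other thumb screw, in the other nut; same looks, size, origin, axes. Either may be the free one; exactly one is. The free one turns with hardly any resistance and lifts out (loose fit, 1.5 mm all round; clear when raised 25 mm). The seized one neither turns nor comes out: fingers that keep turning slip, wedged apart by its wing.
- gauge_strip: Grey bar 70 x 230 x 12 mm, fixed to the table, with two square brass gauge nuts 44 x 44 mm, tops 42 mm over the table, centred 70 mm either side of its middle. Origin: centre of the underside; x across the bar, y along it, z up. At the start both screws' wings lie across the bar (along its x) to within 12 degrees.
- keep_tray: Green open plastic tray, 140 x 140 mm outside, 24 mm high, walls and floor 4 mm, loose, 0.45 kg, flat on the table. Origin: centre of the underside; z up. (A red tray nearby with rejected screws is not to be used.)
Things that resemble listed ones, but are neither listed nor needed, are in the scene too. What is shaped like the screw_a but orange or purple is not meant.

How it is judged:
By the outcome, as a careful person would: the job done as asked, in the order asked, and still so for the second after the job is handed in, with the robot touching nothing.
It also fails if it takes over 51 s, if anything falls off the work surface, if the arm or the gripper's body presses on something with over 40 N, if the wrist force passes 120 N, or if a joint passes its speed limit or range.

## Working session

There is one attempt and no reset: what is moved stays moved. The work goes in short steps, Python scripts to look and compute and a shell command to move; the robot and the scene stay as the last step left them, time stands still between calls to the robot, and variables do not carry over. Pictures are saved under pics/ and viewed, about 8 in all and at most 12, crops included, and the job is handed in when it is done.

```bash
mkdir -p pics
cat > h.py <<'E'
import numpy as np, cv2
from station import robot
def proj(c,P):
    T=np.linalg.inv(c["pose"]); r,_=cv2.Rodrigues(T[:3,:3])
    return cv2.projectPoints(np.array(P,float).reshape(-1,3),r,T[:3,3],np.array(c["mtx"]),np.array(c["D"]))[0].reshape(-1,2)
def ray(c,uv,z):
    n=cv2.undistortPoints(np.array(uv,float).reshape(-1,1,2),np.array(c["mtx"]),np.array(c["D"])).reshape(-1,2)
    d=np.c_[n,np.ones(len(n))]@c["pose"][:3,:3].T; o=c["pose"][:3,3]
    return o+d*((z-o[2])/d[:,2])[:,None]
E
python3 - <<'E'
from h import *
s=robot.read_state(); print(s["time"],s["position"],np.round(s["tcp_rot"],3),s["wrist_force"],s["gripper_width"],robot.pinch_z)
ims=[]
for n in("top","side"):
    c=robot.read_camera(n); cv2.imwrite(f"pics/{n}0.png",c["image"][:,:,::-1])
    for q in("screw_a","gauge_strip","keep_tray"):
        for d in robot.place_of(c,q): 
            print(n,q,np.round(d["point"],3),round(d["conf"],2),proj(c,d["point"]).round()[0])
E
```

```text
0.0 [0.1564676  0.52689329 0.1833264 ] [[ 0.285  0.959 -0.   ]
 [ 0.959 -0.285 -0.001]
 [-0.001 -0.    -1.   ]] [-0.0558287  -0.0204387   0.02014113] 1.0013766882257586 0.0188
top screw_a [0.521 0.057 0.041] 0.6 [256. 207.]
top screw_a [ 0.608 -0.05   0.021] 0.46 [304. 170.]
top keep_tray [ 0.51  -0.189 -0.004] 0.97 [364. 215.]
side screw_a [0.519 0.06  0.042] 0.76 [264. 191.]
side screw_a [0.56  0.189 0.04 ] 0.59 [243. 157.]
side screw_a [0.414 0.072 0.024] 0.58 [217. 216.]
side gauge_strip [ 0.54   0.126 -0.002] 0.65 [253. 190.]
side keep_tray [ 0.502 -0.186  0.001] 0.69 [343. 283.]
side keep_tray [0.559 0.19  0.042] 0.19 [242. 157.]
```

View pics/top0.png

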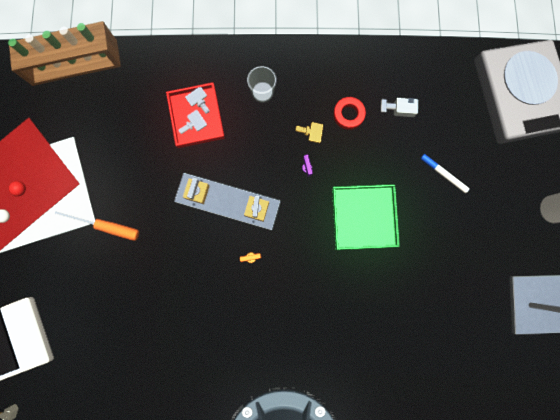

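View pics/side0.png

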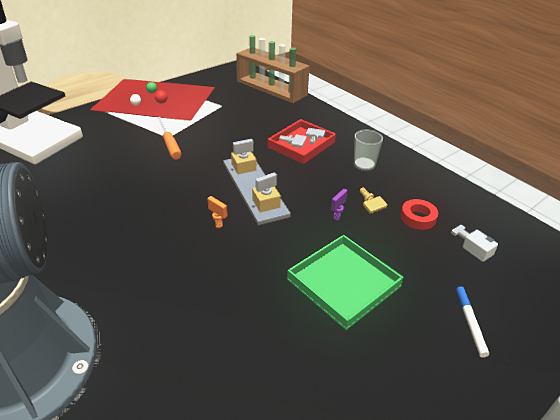

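Both views show the strip at top pixels (175–280, 173–230). Its grey screws are near (256,207) and far (196,189), and the green tray is at (365,217). The look-alikes are orange (250,258), purple (307,165), and the grey screws in the red tray (195,112). The meant screws are the two grey ones standing in brass nuts on the strip. I'll confirm that in a crop and measure the wing angles.

Run:
```python
from h import *
c=robot.read_camera("top"); im=c["image"]
cv2.imwrite("pics/crop1.png",cv2.resize(im[165:240,165:290],None,fx=6,fy=6,interpolation=cv2.INTER_CUBIC)[:,:,::-1])
def wing(c,im,reg,z):
    ys,xs=np.nonzero(reg); P=ray(c,np.c_[xs,ys],z)[:,:2]; return P
for d in robot.outline_of(c,"screw_a"):
    r=d["region"]; ys,xs=np.nonzero(r); P=ray(c,np.c_[xs,ys],0.08)[:,:2]
    g=im[r].mean(0); (cx,cy),(w,h),a=cv2.minAreaRect(P.astype(np.float32)*1000)
    e=np.linalg.eigh(np.cov(P.T))[1][:,1]
    print("outl",round(d["conf"],2),xs.mean(),ys.mean(),len(xs),g.round(),P.mean(0).round(4),(w,h,a),np.degrees(np.arctan(e[1]/e[0])))
# bright grey pixels near each screw
for (u,v) in((256,207),(196,189)):
    s=im[v-18:v+18,u-18:u+18].astype(int); m=(s.min(2)>150)
    ys,xs=np.nonzero(m); P=ray(c,np.c_[xs+u-18,ys+v-18],0.08)[:,:2]
    e=np.linalg.eigh(np.cov(P.T))[1][:,1]; print(len(xs),P.mean(0),np.degrees(np.arctan(e[1]/e[0])))
g=cv2.cvtColor(im,cv2.COLOR_RGB2HSV)
m=cv2.inRange(g,(15,90,80),(32,255,255)); n,l,st,ce=cv2.connectedComponentsWithStats(m)
for i in range(1,n):
    if st[i,4]>25: print("brass",st[i],ce[i],ray(c,[ce[i]],0.042)[0])
# strip
m=np.zeros(im.shape[:2],np.uint8); m[165:240,165:290]=(im[165:240,165:290].max(2)>70)
n,l,st,ce=cv2.connectedComponentsWithStats(m); i=1+st[1:,4].argmax()
ys,xs=np.nonzero(l==i); P=ray(c,np.c_[xs,ys],0.012)[:,:2].astype(np.float32)*1000; print("strip",cv2.minAreaRect(P))
print(c["pose"][:3,3])
```

```text
outl 0.7 193.03125 188.34375 160 [179. 186. 189.] [0.5574 0.1875] (21.044261932373047, 43.73221206665039, 75.31963348388672) -12.97059343512448
outl 0.61 255.60655737704917 206.59016393442624 122 [197. 207. 214.] [0.5183 0.0554] (44.34314727783203, 14.666120529174805, 0.08789658546447754) -3.8252277607468455
outl 0.42 306.8796992481203 165.6015037593985 133 [168.  93. 193.] [ 0.6057 -0.0531] (17.005096435546875, 43.28938674926758, 89.38053131103516) 10.779519625940218
709 [0.51581728 0.05861683] 59.22641494183684
604 [0.5516079  0.18336655] 67.03206783410731
brass [   9   22   98   48 1343] [59.30081906 47.5927029 ] [0.89856265 0.51814345 0.042     ]
brass [ 34  54  81  27 704] [72.15340909 66.98295455] [0.84941448 0.48326947 0.042     ]
brass [295 122  29  21 355] [311.85070423 131.3943662 ] [ 0.69179431 -0.06791437  0.042     ]
brass [184 179  25  25 265] [197.56603774 191.63396226] [0.55631694 0.18429873 0.042     ]
brass [244 196  25  25 278] [256.44604317 208.56834532] [0.51861102 0.05521473 0.042     ]
brass [ 94 221  42  17 257] [114.84435798 228.78599222] [0.4750584 0.3643722 0.042    ]
brass [240 252  20  11 133] [249.7518797  257.20300752] [0.41323899 0.06944278 0.042     ]
strip ((540.3920288085938, 122.88609313964844), (231.93760681152344, 71.95381927490234), 73.74459075927734)
[0.4020762  0.01425253 1.02562967]
```

View pics/crop1.png

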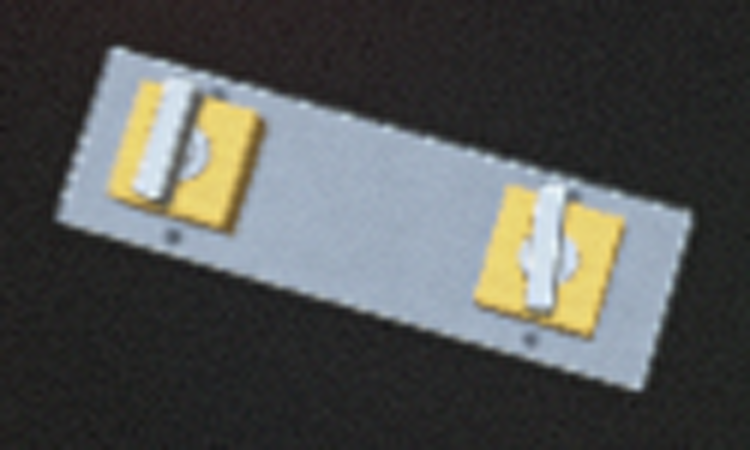

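The crop confirms two grey-winged screws in brass nuts. The far one is at crop (165,140), wing yaw about −13.5°. The near one is at (545,250), wing yaw about −4.5°. The orange and purple pieces are off the strip. I'll try the far screw first.

```bash
python3 -m crank '[[-2.1,4.8,0,0],[-2.1,4.8,0,0],[-2.1,4.8,0,0],[-2.1,4.8,0,0],[-2.1,4.8,0,0]]' 0; python3 -m crank '[[-2.1,4.8,0,0],[-2.1,4.8,0,0],[-2.1,4.8,0,0],[-2.1,4.8,0,0],[-2.1,4.8,0,-3]]'
cat > rel.py <<'E'
import sys; from h import *
x,y,z,yaw=map(float,sys.argv[1:5])   # target TCP and tool-x yaw (deg, mod 180)
s=robot.read_state(); R=np.array(s["tcp_rot"]); d=R.T@(np.array([x,y,z])-s["position"])*100
a=np.degrees(np.arctan2(R[1,0],R[0,0])); t=-((yaw-a+90)%180-90)
print("t",round(s["time"],2),"shift cm",d.round(2),"turn",round(t,1),"yaw",round(a,1),"pos",np.round(s["position"],4),"F",np.round(s["wrist_force"],1),"M",np.round(s["torque"],2),"w",round(s["gripper_width"],3),"q6",round(s["joint_positions"][5],2))
E
python3 rel.py 0.5597 0.1895 0.0515 76.5
```

```text
time: 1.12
position: [0.3579, 0.357, 0.184]
tcp_rot: [[0.285, 0.959, 0.0], [0.959, -0.285, 0.0], [0.0, 0.0, -1.0]]
wrist_force: [0.2, 0.2, 0.5]
gripper_width: 1.0
time: 1.75
position: [0.5582, 0.1879, 0.1839]
tcp_rot: [[0.233, 0.972, 0.0], [0.972, -0.233, 0.0], [0.0, 0.0, -1.0]]
wrist_force: [0.6, 0.5, -0.3]
gripper_width: 0.996
t 1.75 shift cm [ 0.19  0.11 13.24] turn 0.0 yaw 76.5 pos [0.5582 0.1879 0.1839] F [ 0.6  0.5 -0.3] M [ 0.04 -0.02  0.03] w 0.996 q6 -1.09
```

```bash
python3 -m crank '[[0.2,0.1,3,0],[0,0,3,0],[0,0,3,0],[0,0,2.7,0],[0,0,1.5,0]]'; python3 -m crank '[[0,0,0,0],[0,0,0,0],[0,0,0,0],[0,0,0,0]]' 1;python3 rel.py 0.5597 0.1895 0.0515 76.5; python3 -m crank '[[0,0,0,0],[0,0,0,0],[0,0,0,0]]';python3 rel.py 0.5597 0.1895 0.0515 76.5
```

```text
time: 2.38
position: [0.5579, 0.1908, 0.0505]
tcp_rot: [[0.234, 0.972, -0.001], [0.972, -0.234, -0.0], [-0.001, -0.001, -1.0]]
wrist_force: [0.8, -0.4, -0.4]
gripper_width: 1.002
time: 2.88
position: [0.5587, 0.191, 0.0524]
tcp_rot: [[0.234, 0.972, 0.001], [0.972, -0.234, 0.0], [0.0, 0.001, -1.0]]
wrist_force: [1.0, -0.4, -0.3]
gripper_width: 0.619
t 2.88 shift cm [-0.12  0.14  0.09] turn -0.0 yaw 76.5 pos [0.5587 0.191  0.0524] F [ 1.  -0.4 -0.3] M [-0.02 -0.02  0.02] w 0.619 q6 -1.08
time: 3.25
position: [0.5584, 0.1909, 0.0518]
tcp_rot: [[0.234, 0.972, -0.0], [0.972, -0.234, -0.0], [-0.0, -0.0, -1.0]]
wrist_force: [-0.3, 0.7, -0.6]
gripper_width: 0.295
t 3.25 shift cm [-0.11  0.16  0.03] turn -0.0 yaw 76.5 pos [0.5584 0.1909 0.0518] F [-0.3  0.7 -0.6] M [ 0.   -0.04 -0.03] w 0.295 q6 -1.08
```

```bash
python3 -m crank '[[0,0.1,0,0],[0,0,0,0],[0,0,0,0],[0,0,0,0]]'>/dev/null;python3 rel.py 0.5597 0.1895 0.0515 76.5; python3 -m crank '[[0,0,0,2],[0,0,0,2],[0,0,0,2],[0,0,0,0]]';python3 rel.py 0.5597 0.1895 0.0515 76.5
```

```text
t 3.75 shift cm [-0.11  0.06  0.03] turn -0.0 yaw 76.5 pos [0.5593 0.1907 0.0518] F [-0.5  0.2  0. ] M [-0.01 -0.01 -0.03] w 0.002 q6 -1.08
time: 4.25
position: [0.5593, 0.1907, 0.0518]
tcp_rot: [[0.335, 0.942, -0.0], [0.942, -0.335, -0.0], [-0.0, -0.0, -1.0]]
wrist_force: [-0.2, -0.1, -0.6]
gripper_width: 0.001
t 4.25 shift cm [-0.1   0.08  0.03] turn -6.1 yaw 70.4 pos [0.5593 0.1907 0.0518] F [-0.2 -0.1 -0.6] M [-0.03 -0.03 -0.01] w 0.001 q6 -0.98
```

The gripper closed completely with nothing between the fingers, so I'll look.

Run:
```python
from h import *
a=robot.read_camera("top"); b=robot.read_camera("side")
for n,c in(("t",a),("s",b)):
    p=proj(c,[robot.read_state()["position"]]+[[.56,.19,.042],[.56,.19,.08]]); print(n,p.round(1).tolist())
A=cv2.resize(a["image"][140:250,140:290],None,fx=4,fy=4); B=cv2.resize(b["image"][90:240,190:310],(int(120*440/150),440))
cv2.imwrite("pics/chk1.png",cv2.resize(np.hstack([A,B]),None,fx=.8,fy=.8)[:,:,::-1])
```

```text
t [[193.9, 189.6], [195.0, 190.0], [191.9, 187.1]]
s [[242.4, 152.6], [242.9, 156.4], [242.4, 141.6]]
```

View pics/chk1.png

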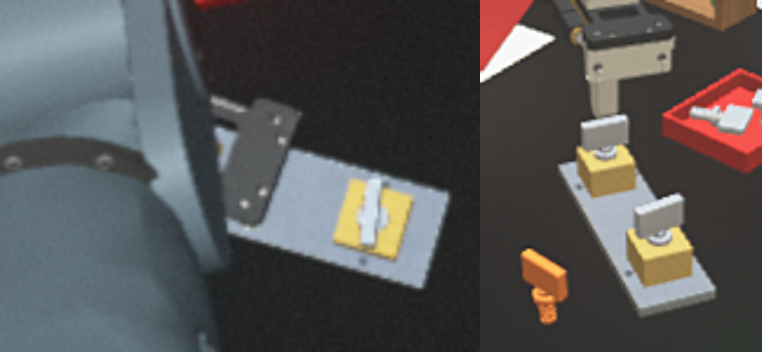

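Run:
```python
from h import *
b=robot.read_camera("side"); s=robot.read_state(); p=np.array(s["position"]); R=np.array(s["tcp_rot"])
I=cv2.resize(b["image"][80:180,190:300],None,fx=6,fy=6,interpolation=cv2.INTER_CUBIC).copy()
f=lambda P:[tuple(int(v) for v in ((q-[190,80])*6+3)) for q in proj(b,P)]
for q,k in zip(f([p-R[:,2]*z for z in(0,.0188,.03,.06,.084)]),range(5)): cv2.circle(I,q,3,(255,0,0),-1)
yaw=np.radians(-13.5);ex=np.array([np.cos(yaw),np.sin(yaw),0])
o=np.array([.5597,.1895,.042])
for q in f([o+ex*x+[0,0,z] for x in(-.022,.022) for z in(.01,.038)]): cv2.circle(I,q,3,(0,0,255),-1)
print(b["pose"].round(3))
cv2.imwrite("pics/chk2.png",I[:,:,::-1])
```

```text
[[ 0.779 -0.38   0.498  0.064]
 [-0.626 -0.495  0.602 -0.537]
 [ 0.018 -0.781 -0.624  0.615]
 [ 0.     0.     0.     1.   ]]
```

View pics/chk2.png

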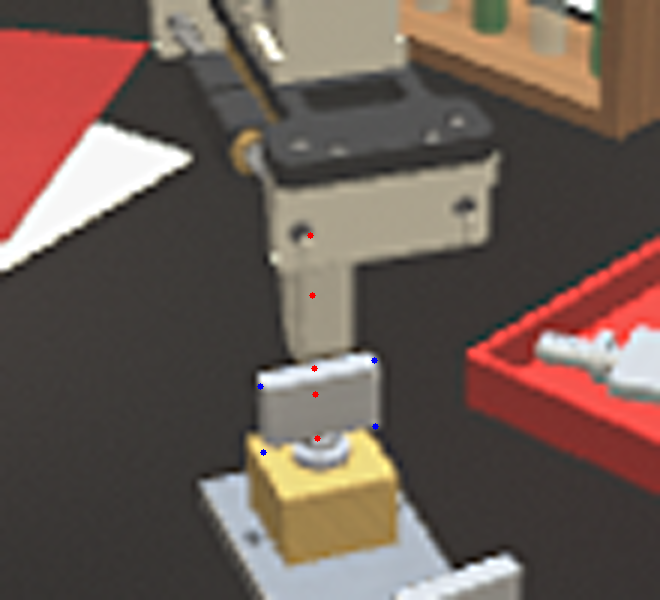

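The predicted wing corners fit the picture, but the closed fingers seem to end above or behind the wing. I'll raise the tool so the fingertips show and check the TCP against the image.

```bash
python3 -m crank '[[0,0,-3,0],[0,0,-3,0],[0,0,0,0]]'
python3 - <<'E'
from h import *
b=robot.read_camera("side"); s=robot.read_state(); p=np.array(s["position"]); R=np.array(s["tcp_rot"])
I=cv2.resize(b["image"][70:170,180:300],None,fx=6,fy=6,interpolation=cv2.INTER_CUBIC).copy()
f=lambda P:[tuple(int(v) for v in ((q-[180,70])*6+3)) for q in proj(b,P)]
for q in f([p-R[:,2]*z for z in(0,.02,.04,.06,.084)]): cv2.circle(I,q,3,(255,0,0),-1)
for q in f([p+R[:,0]*x for x in(-.0175,.0175)]+[p+R[:,1]*x for x in(-.0075,.0075)]): cv2.circle(I,q,3,(0,0,255),-1)
print(p,s["gripper_width"])
cv2.imwrite("pics/chk3.png",I[:,:,::-1])
E
```

```text
time: 4.78
position: [0.5605, 0.191, 0.1138]
tcp_rot: [[0.334, 0.942, 0.004], [0.942, -0.334, 0.001], [0.002, 0.003, -1.0]]
wrist_force: [0.5, -0.2, -0.0]
gripper_width: 0.006
[0.55961101 0.1907567  0.11221083] 0.007111744525057681
```

View pics/chk3.png

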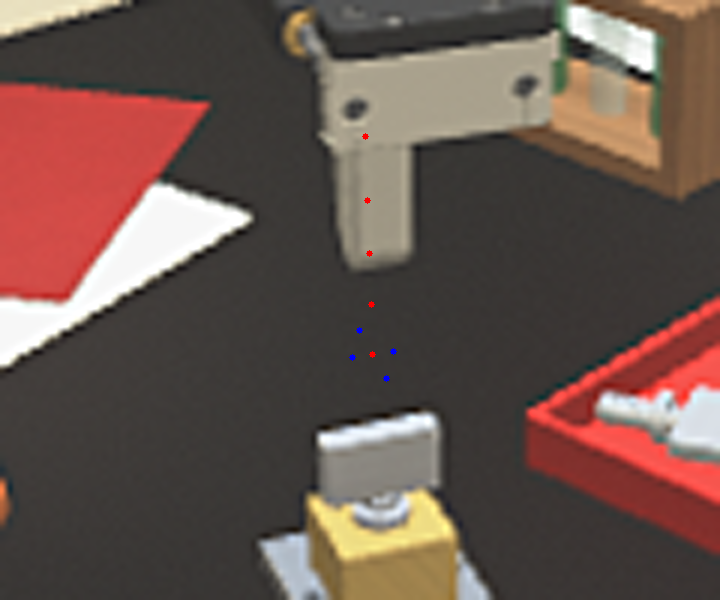

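```bash
python3 -m crank '[[0,0,0,1.5],[0,0,0,1.5],[0,0,0,1.5],[0,0,0,1.5],[0,0,0,0]]' 0 >/dev/null; python3 -m crank '[[0,0,0,0],[0,0,0,0],[0,0,0,0],[0,0,0,0]]'
python3 - <<'E'
from h import *
s=robot.read_state(); p=np.array(s["position"]); R=np.array(s["tcp_rot"]); out=[]
for n,(r0,c0,k) in{"side":(60,170,4),"top":(120,130,4)}.items():
    b=robot.read_camera(n)
    I=cv2.resize(b["image"][r0:r0+120,c0:c0+100],None,fx=k,fy=k,interpolation=cv2.INTER_CUBIC).copy()
    f=lambda P:[tuple(int(v) for v in ((q-[c0,r0])*k)) for q in proj(b,P)]
    for q in f([p-R[:,2]*z for z in(0,.02,.04,.06,.084)]): cv2.circle(I,q,2,(255,0,0),-1)
    for q in f([p+R[:,0]*x+R[:,1]*y for x in(-.064,-.0465,.0465,.064) for y in (-.0075,.0075)]): cv2.circle(I,q,2,(0,0,255),-1)
    out.append(I)
cv2.imwrite("pics/chk4.png",np.hstack(out)[:,:,::-1])
E
```

```text
time: 5.95
position: [0.5594, 0.1907, 0.1118]
tcp_rot: [[0.431, 0.902, 0.0], [0.902, -0.431, 0.0], [0.0, 0.0, -1.0]]
wrist_force: [-0.4, 0.2, 0.5]
gripper_width: 0.925
```

View pics/chk4.png

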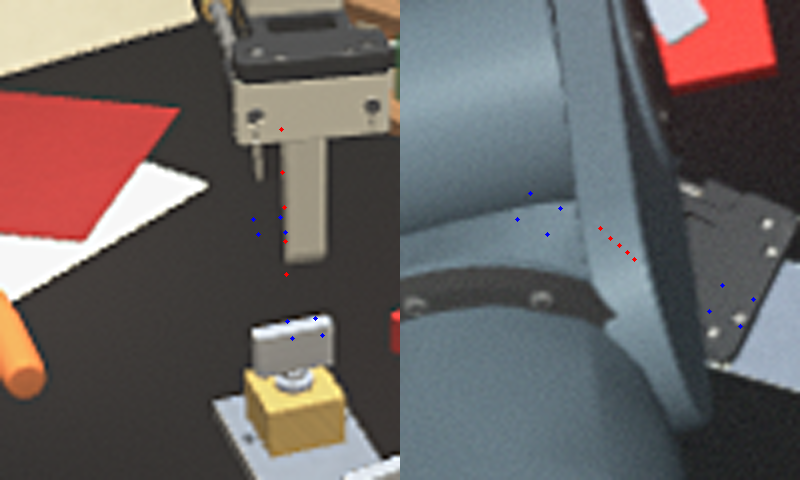

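Run:
```python
from h import *
s=robot.read_state(); p=np.array(s["position"]); R=np.array(s["tcp_rot"])
t=robot.read_camera("top"); b=robot.read_camera("side")
def line(c,uv): a=ray(c,[uv],0.)[0]; o=c["pose"][:3,3]; return o,(a-o)/np.linalg.norm(a-o)
for tv,sv in(((213,209),(228.7,78)),((228.8,176),(267,74.5))):
    o1,d1=line(t,tv);o2,d2=line(b,sv)
    k=np.linalg.lstsq(np.c_[d1,-d2],o2-o1,rcond=None)[0]
    P,Q=o1+k[0]*d1,o2+k[1]*d2; print(P,Q,"tool frame",R.T@((P+Q)/2-p))
# near fingertip bottom in side picture: solve z for assumed vertical offset
for z in(0,.03,.035,.04,.045,.05): print(z,proj(b,p-R[:,0]*.055+[0,0,z]).round(1), proj(b,p-R[:,0]*.055+[.5*z*1.2,.6*z*1.2,0]).round(1))
```

```text
[0.49097632 0.1183325  0.27084475] [0.48775021 0.12035834 0.27074412] tool frame [-0.09453768 -0.03237826 -0.15896117]
[0.54686754 0.09241536 0.27126392] [0.5495814  0.09049245 0.27158557] tool frame [-0.09431774  0.03275645 -0.15959078]
0 [[246.1 142. ]] [[246.1 142. ]]
0.03 [[245.8 129.1]] [[247.1 135. ]]
0.035 [[245.7 126.9]] [[247.3 133.8]]
0.04 [[245.6 124.7]] [[247.4 132.7]]
0.045 [[245.6 122.5]] [[247.6 131.5]]
0.05 [[245.5 120.3]] [[247.7 130.4]]
```

Both cameras put the gripper horizontally where the state says, but the fingertips are about 40 mm above the reported TCP. So the fingers closed above the wing. I'll use reported z ≈ 0.0125 for the grasp and check the force.

```bash
python3 -m crank '[[0,0,2,-6],[0,0,2,-6],[0,0,2,0],[0,0,1.5,0],[0,0,1,0]]'; python3 -m crank '[[0,0,0.8,0],[0,0,0.6,0],[0,0,0,0]]';python3 rel.py 0.5597 0.1895 0.0125 76.5;  python3 -m crank '[[0,0,0,0],[0,0,0,0],[0,0,0,0],[0,0,0,0],[0,0,0,0]]' 1 >/dev/null; python3 -m crank '[[0,0,0,0],[0,0,0,0],[0,0,0,0]]';python3 rel.py 0.5597 0.1895 0.0125 76.5
```

```text
time: 6.78
position: [0.5593, 0.1907, 0.0262]
tcp_rot: [[0.234, 0.972, -0.0], [0.972, -0.234, -0.0], [-0.0, -0.0, -1.0]]
wrist_force: [-0.5, -0.2, 1.2]
gripper_width: 0.999
time: 7.15
position: [0.5593, 0.1907, 0.0127]
tcp_rot: [[0.234, 0.972, -0.0], [0.972, -0.234, -0.0], [-0.0, -0.0, -1.0]]
wrist_force: [0.9, -0.4, -0.2]
gripper_width: 1.002
t 7.15 shift cm [-0.1   0.07  0.02] turn -0.0 yaw 76.5 pos [0.5593 0.1907 0.0127] F [ 0.9 -0.4 -0.2] M [-0.02 -0.01  0.03] w 1.002 q6 -1.08
time: 8.15
position: [0.5597, 0.1909, 0.0132]
tcp_rot: [[0.234, 0.972, 0.001], [0.972, -0.234, 0.0], [0.001, 0.001, -1.0]]
wrist_force: [-0.5, 4.4, 9.6]
gripper_width: 0.191
t 8.15 shift cm [-0.13  0.03  0.07] turn -0.1 yaw 76.4 pos [0.5597 0.1909 0.0132] F [-0.5  4.4  9.6] M [ 0.73 -0.04 -0.01] w 0.191 q6 -1.08
```

```bash
python3 -m crank '[[0,0,0,0],[0,0,0,0]]'>/dev/null;python3 rel.py 0.5597 0.1895 0.0125 76.5
```

```text
t 8.4 shift cm [-0.18  0.    0.1 ] turn -0.1 yaw 76.4 pos [0.5601 0.1912 0.0135] F [1.7 3.6 6. ] M [ 0.79 -0.13 -0.07] w 0.115 q6 -1.08
```

```bash
python3 -m crank '[[-0.15,0,-0.05,0],[0,0,0,0]]'>/dev/null;python3 rel.py 0.5597 0.1895 0.0125 76.5; python3 -m crank '[[0,0,0,4],[0,0,0,4],[0,0,0,0]]'>/dev/null;python3 rel.py 0.5597 0.1895 0.0125 76.5
```

```text
t 8.65 shift cm [-0.18  0.    0.11] turn -0.1 yaw 76.4 pos [0.5601 0.1912 0.0136] F [ 4.5 13.6 -2.7] M [ 2.53 -0.81 -0.03] w 0.117 q6 -1.09
t 9.03 shift cm [-0.18  0.07  0.11] turn -8.1 yaw 68.4 pos [0.5597 0.1914 0.0136] F [ 2.9 15.5 -1.5] M [ 2.62 -0.4   0.18] w 0.12 q6 -0.95
```

```bash
python3 -m crank '[[0.2,0,0,0],[0,0,0,0]]'>/dev/null;python3 rel.py 0.5597 0.1895 0.0125 76.5; python3 -m crank '[[0,0,0,4],[0,0,0,4],[0,0,0,0]]'>/dev/null;python3 rel.py 0.5597 0.1895 0.0125 76.5
```

```text
t 9.28 shift cm [-0.17  0.08  0.1 ] turn -8.0 yaw 68.5 pos [0.5596 0.1914 0.0135] F [-1.4  3.2  4.7] M [0.58 0.25 0.17] w 0.119 q6 -0.94
t 9.65 shift cm [-0.15  0.12  0.11] turn -16.0 yaw 60.5 pos [0.5594 0.1914 0.0136] F [-3.1  4.7  6.9] M [0.76 0.54 0.75] w 0.136 q6 -0.8
```

The torque (0.75 N m) and jaw width rise as it turns, which is wedging. The far screw is the seized one, so I turn back, release and go to the near screw.

```bash
python3 -m crank '[[0,0,0,-8],[0,0,0,-8],[0,0,0,0]]'>/dev/null;python3 rel.py 0.5597 0.1895 0.0125 76.5; python3 -m crank '[[0,0,0,0],[0,0,0,0],[0,0,0,0],[0,0,0,0],[0,0,0,0]]' 0 >/dev/null; python3 -m crank '[[0,0,0,0],[0,0,-1.5,0],[0,0,-3,0],[0,0,-3,0],[0,0,0,0]]'; python3 rel.py 0.521 0.0565 0.09 85.5
```

```text
t 10.03 shift cm [-0.18 -0.05  0.1 ] turn -0.1 yaw 76.4 pos [0.5606 0.1912 0.0135] F [ 4.4  2.1 -0.6] M [ 0.5  -0.77  0.01] w 0.116 q6 -1.08
time: 11.28
position: [0.5612, 0.1915, 0.0913]
tcp_rot: [[0.234, 0.972, 0.005], [0.972, -0.234, 0.001], [0.002, 0.004, -1.0]]
wrist_force: [0.1, -0.7, -0.6]
gripper_width: 0.999
t 11.28 shift cm [-14.07  -0.75   0.1 ] turn -9.0 yaw 76.5 pos [0.5612 0.1915 0.0913] F [ 0.1 -0.7 -0.6] M [-0.02 -0.    0.01] w 0.999 q6 -1.08
```

```bash
python3 -m crank '[[-4,-0.2,0,0],[-4,-0.2,0,0],[-4,-0.2,0,0],[-2.1,-0.15,0,0],[0,0,0,-9]]'>/dev/null; python3 -m crank '[[0,0,0,0]]' >/dev/null; python3 rel.py 0.521 0.0565 0.013 85.5
python3 - <<'E'
from h import *
c=robot.read_camera("side")
im=c["image"]
for d in robot.place_of(c,"screw_a"): print(d["point"].round(4) if hasattr(d["point"],"round") else d["point"],d["conf"])
E
```

```text
t 12.03 shift cm [0.11 0.19 7.5 ] turn -0.1 yaw 85.4 pos [0.5191 0.0556 0.088 ] F [-0.8  0.6 -0. ] M [ 0.05  0.05 -0.  ] w 1.0 q6 -1.47
[0.521, 0.0608, 0.0404] 0.84
[0.6082, -0.054, 0.0227] 0.65
[0.5593, 0.1908, 0.0433] 0.61
[0.4113, 0.0694, 0.0207] 0.6
[0.5396, 0.123, -0.0008] 0.26
```

```bash
python3 -m crank '[[0.25,0.2,2,0],[0,0,2,0],[0,0,2,0],[0,0,1,0],[0,0,0.5,0]]'>/dev/null; python3 -m crank '[[0,0,0,0]]' >/dev/null; python3 rel.py 0.521 0.058 0.013 85.5;  python3 -m crank '[[0,0,0,0],[0,0,0,0],[0,0,0,0],[0,0,0,0],[0,0,0,0]]' 1 >/dev/null; python3 -m crank '[[0,0,0,0],[0,0,0,0],[0,0,0,0],[0,0,0,0]]'>/dev/null;python3 rel.py 0.521 0.058 0.013 85.5; python3 -m crank '[[0,0,0,0],[0,0,0,0]]'>/dev/null;python3 rel.py 0.521 0.058 0.013 85.5
```

```text
t 12.88 shift cm [-0.02 -0.07  0.05] turn -0.1 yaw 85.4 pos [0.5217 0.0582 0.0135] F [ 0.1  0.1 -0.3] M [-0.03 -0.04  0.01] w 1.005 q6 -1.47
t 14.0 shift cm [-0.01 -0.08  0.05] turn -0.0 yaw 85.5 pos [0.5218 0.058  0.0135] F [-0.2 -0.3  2.3] M [-0.2  -0.   -0.04] w 0.116 q6 -1.47
t 14.25 shift cm [-0.01 -0.08  0.05] turn -0.0 yaw 85.5 pos [0.5218 0.058  0.0135] F [-0.6 -1.1  2.9] M [-0.21 -0.05  0.05] w 0.113 q6 -1.47
```

```bash
python3 -m crank '[[0,0,0,5],[0,0,0,5],[0,0,0,5],[0,0,0,0]]'>/dev/null;python3 rel.py 0.521 0.0575 0.013 85.5; python3 -m crank '[[0,0,0,5],[0,0,0,5],[0,0,0,0]]'>/dev/null;python3 rel.py 0.521 0.0575 0.013 85.5
```

```text
t 14.75 shift cm [-0.08 -0.04  0.05] turn -15.0 yaw 70.5 pos [0.5217 0.0581 0.0135] F [-0.  -0.8  5.1] M [-0.08  0.11 -0.02] w 0.115 q6 -1.21
t 15.12 shift cm [-0.06 -0.02  0.05] turn -25.0 yaw 60.5 pos [0.5215 0.058  0.0135] F [-1.8 -2.6  5.4] M [-0.42  0.3   0.02] w 0.118 q6 -1.03
```

There is no torque and the width stays constant, so this one turns freely. I'll finish the quarter turn.

```bash
python3 -m crank '[[0,0,0,8],[0,0,0,8],[0,0,0,8],[0,0,0,8],[0,0,0,0]]'>/dev/null;python3 rel.py 0.521 0.0575 0.013 85.5; python3 -m crank '[[0,0,0,8],[0,0,0,8],[0,0,0,8],[0,0,0,8],[0,0,0,0]]'>/dev/null;python3 rel.py 0.521 0.0575 0.013 85.5
python3 - <<'E'
from h import *
a=robot.read_camera("top"); b=robot.read_camera("side")
A=cv2.resize(a["image"][150:250,170:290],None,fx=3.5,fy=3.5); B=cv2.resize(b["image"][130:250,210:310],(292,350))
cv2.imwrite("pics/chk5.png",np.hstack([A,B])[:,:,::-1])
E
```

```text
t 15.75 shift cm [ 0.02 -0.    0.05] turn -57.0 yaw 28.5 pos [0.5209 0.0574 0.0135] F [-4.6 -5.8  9.8] M [-1.19  0.93  0.05] w 0.115 q6 -0.47
t 16.38 shift cm [ 0.08 -0.03  0.04] turn -89.0 yaw -3.5 pos [0.5202 0.0573 0.0134] F [-7.4 -7.2 12.3] M [-1.48  1.52  0.07] w 0.117 q6 0.08
```

View pics/chk5.png

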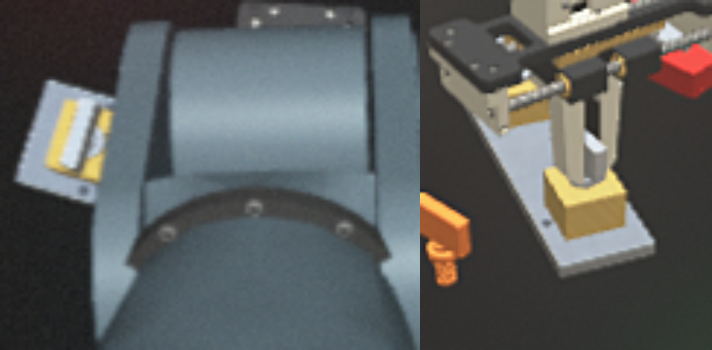

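The wing has turned with the jaws: it now lies across its old direction (side crop 595,155). The far screw is unchanged. Now I lift.

```bash
python3 -m crank '[[-0.07,0.07,-0.1,0],[0,0,-0.3,0],[0,0,-0.6,0],[0,0,-1,0]]'>/dev/null;python3 rel.py 0.506 -0.188 0.09 -3.5; python3 -m crank '[[0,0,-1.5,0],[0,0,-2,0],[0,0,-2,0],[0,0,0,0]]'>/dev/null;python3 rel.py 0.506 -0.188 0.09 -3.5
python3 - <<'E'
from h import *
b=robot.read_camera("side")
for d in robot.place_of(b,"screw_a"): print(np.round(d["point"],3),round(d["conf"],2))
cv2.imwrite("pics/chk6.png",cv2.resize(b["image"][90:250,200:340],None,fx=3.5,fy=3.5)[:,:,::-1])
g=cv2.cvtColor(b["image"],cv2.COLOR_RGB2HSV)
t=robot.read_camera("top")
for c in(t,b):
    for d in robot.place_of(c,"keep_tray"): print("tray",np.round(d["point"],3),d["conf"])
m=cv2.inRange(cv2.cvtColor(t["image"],cv2.COLOR_RGB2HSV),(45,80,60),(80,255,255)); m[:170]=0; m[:,:320]=0
x,y=np.nonzero(m)[::-1]; P=ray(t,np.c_[x,y],0.024)[:,:2].astype(np.float32)*1000; print(cv2.minAreaRect(P))
E
```

```text
t 16.98 shift cm [ 0.03 24.6  -5.63] turn -0.0 yaw -3.5 pos [0.5208 0.0575 0.0337] F [-1.4 -0.8 -1. ] M [-0.29  0.17 -0.06] w 0.117 q6 0.08
t 17.48 shift cm [-9.000e-02  2.462e+01  2.000e-02] turn -0.0 yaw -3.5 pos [0.5221 0.0576 0.0903] F [ 0.7 -0.3 -1. ] M [-0.09  0.05 -0.02] w 0.114 q6 0.08
[0.414 0.069 0.022] 0.88
[0.559 0.189 0.041] 0.67
[0.52  0.06  0.117] 0.64
[ 0.61  -0.054  0.028] 0.57
tray [ 0.506 -0.188  0.001] 0.93
tray [ 0.506 -0.189 -0.   ] 0.72
((502.67926025390625, -185.68942260742188), (144.23629760742188, 148.32778930664062), 2.169241428375244)
```

View pics/chk6.png

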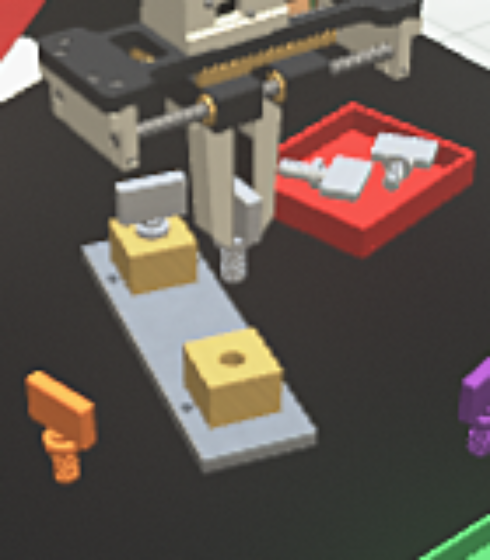

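The screw is held with its shank clear of the nut (crop 233,262), the near hole is empty (232,360), and the seized screw stands (150,205). On to the tray.

```bash
python3 -m crank '[[0,2,0,0],[0,4,0,0],[0,4,0,0],[0,4,0,0],[0,4,0,0]]'>/dev/null; python3 -m crank '[[0,4,0,0],[0,2,0,0],[0,0.6,0,0],[0,0,0,0]]'>/dev/null;python3 rel.py 0.506 -0.188 0.002 -3.5;python3 -m crank '[[-0.6,0,1.5,0],[-0.7,0,2,0],[0,0,2,0],[0,0,1.5,0],[0,0,0.8,0]]'>/dev/null;python3 rel.py 0.506 -0.188 0.002 -3.5
```

```text
t 18.85 shift cm [0.05 0.06 8.61] turn -0.0 yaw -3.5 pos [ 0.5056 -0.1874  0.0881] F [ 1.4  0.6 -1.1] M [-0.06  0.06 -0.02] w 0.115 q6 -0.38
t 19.48 shift cm [1.34 0.06 0.77] turn -0.0 yaw -3.5 pos [ 0.4927 -0.1866  0.0097] F [ 0.2 -0.6 -0.3] M [-0.1   0.01  0.04] w 0.114 q6 -0.39
```

```bash
python3 -m crank '[[1.3,0,0.3,0],[0,0,0.2,0],[0,0,0,0]]'>/dev/null;python3 rel.py 0.506 -0.188 0.002 -3.5;python3 -m crank '[[0,0,0.2,0],[0,0,0,0]]'>/dev/null;python3 rel.py 0.506 -0.188 0.002 -3.5;python3 -m crank '[[0,0,0.15,0],[0,0,0,0]]'>/dev/null;python3 rel.py 0.506 -0.188 0.002 -3.5
```

```text
t 19.85 shift cm [ 0.02 -0.01  0.35] turn -0.0 yaw -3.5 pos [ 0.5058 -0.1881  0.0055] F [ 0.4 -0.2 -0. ] M [-0.12  0.12 -0.05] w 0.118 q6 -0.38
t 20.1 shift cm [ 0.05 -0.01  0.14] turn -0.1 yaw -3.6 pos [ 0.5055 -0.1881  0.0034] F [-0.1  1.3 -0.3] M [-0.04  0.08 -0.03] w 0.115 q6 -0.38
t 20.35 shift cm [ 0.05 -0.01 -0.02] turn -0.0 yaw -3.5 pos [ 0.5055 -0.1881  0.0018] F [-0.3 -0.2 -0.5] M [-0.07  0.05 -0.01] w 0.115 q6 -0.38
```

```bash
python3 -m crank '[[0,0,0.15,0],[0,0,0,0]]'>/dev/null;python3 rel.py 0.506 -0.188 0.002 -3.5
```

```text
t 20.6 shift cm [ 0.04 -0.01 -0.18] turn -0.0 yaw -3.5 pos [ 5.056e-01 -1.881e-01  2.000e-04] F [ 0.  -0.2 -0.3] M [-0.07  0.08 -0.03] w 0.117 q6 -0.38
```

```bash
python3 -m crank '[[0,0,0.12,0],[0,0,0,0]]'>/dev/null;python3 rel.py 0.506 -0.188 0 -3.5;python3 -m crank '[[0,0,0.12,0],[0,0,0,0]]'>/dev/null;python3 rel.py 0.506 -0.188 0 -3.5
```

```text
t 20.85 shift cm [ 0.02 -0.02 -0.05] turn -0.0 yaw -3.5 pos [ 5.058e-01 -1.882e-01 -5.000e-04] F [-1.3  1.1  4.4] M [-0.03  0.33  0.04] w 0.113 q6 -0.38
t 21.1 shift cm [-0.01 -0.04 -0.07] turn -0.0 yaw -3.5 pos [ 0.5061 -0.1885 -0.0007] F [-5.   1.2 18.7] M [ 0.15  1.1  -0.  ] w 0.117 q6 -0.38
```

Contact came where predicted. I ease back to a light touch, release and look.

```bash
python3 -m crank '[[0,0,-0.12,0],[0,0,0,0]]'>/dev/null;python3 rel.py 0.506 -0.188 0 -3.5;python3 -m crank '[[0,0,0,0],[0,0,0,0],[0,0,0,0],[0,0,0,0],[0,0,0,0]]' 0 >/dev/null;python3 -m crank '[[0,0,0,0],[0,0,0,0],[0,0,0,0],[0,0,0,0]]'
python3 - <<'E'
from h import *
b=robot.read_camera("side")
cv2.imwrite("pics/chk7.png",cv2.resize(b["image"][130:340,220:410],None,fx=2.8,fy=2.8)[:,:,::-1])
E
```

```text
t 21.35 shift cm [ 0.02 -0.02 -0.06] turn -0.0 yaw -3.5 pos [ 0.5058 -0.1882 -0.0006] F [-3.   0.5  6.3] M [-0.04  0.37  0.05] w 0.115 q6 -0.38
time: 22.48
position: [0.5056, -0.1881, -0.0009]
tcp_rot: [[0.998, -0.062, 0.0], [-0.062, -0.998, -0.0], [0.0, 0.0, -1.0]]
wrist_force: [-0.1, -0.4, -0.1]
gripper_width: 0.987
```

View pics/chk7.png

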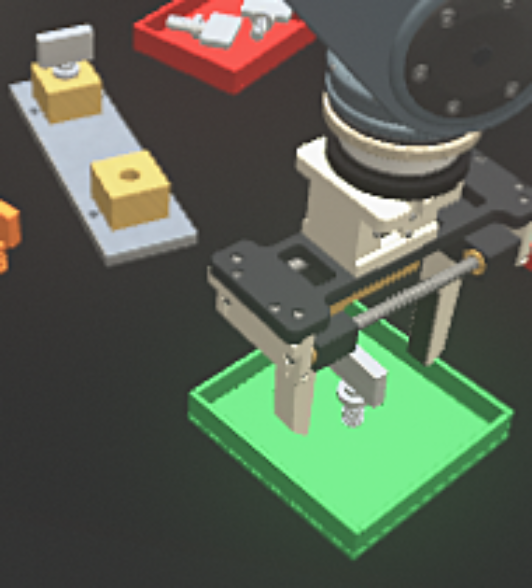

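The screw stands upright and free in the green tray (crop 355,390), and the seized one stands in its nut (65,60). I raise straight up and check.

```bash
python3 -m crank '[[0,0,-1,0],[0,0,-2.5,0],[0,0,-4,0],[0,0,-4,0],[0,0,-4,0]]'>/dev/null; python3 -m crank '[[0,0,-2,0],[0,0,0,0],[0,0,0,0],[0,0,0,0]]'
python3 - <<'E'
from h import *
for n in("side","top"):
    b=robot.read_camera(n)
    for d in robot.place_of(b,"screw_a"): print(n,np.round(d["point"],3),round(d["conf"],2))
    if n=="side": cv2.imwrite("pics/chk8.png",cv2.resize(b["image"][110:340,200:420],None,fx=2.5,fy=2.5)[:,:,::-1])
E
```

```text
time: 23.65
position: [0.5051, -0.1879, 0.1731]
tcp_rot: [[0.998, -0.062, -0.002], [-0.062, -0.998, 0.001], [-0.002, -0.001, -1.0]]
wrist_force: [-0.2, -0.2, -0.5]
gripper_width: 0.998
side [ 0.507 -0.183  0.027] 0.86
side [0.558 0.192 0.04 ] 0.66
side [0.413 0.07  0.024] 0.6
side [ 0.606 -0.054  0.025] 0.51
top [0.41  0.07  0.021] 0.65
top [ 0.505 -0.188  0.03 ] 0.56
top [ 0.608 -0.051  0.022] 0.56
top [0.56  0.188 0.041] 0.46
```

View pics/chk8.png

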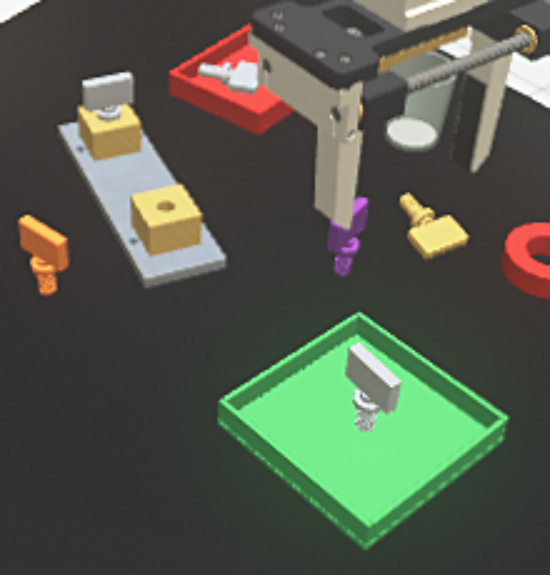

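The free screw stands in the tray (370,390), the seized one stands in its nut (108,95), and the gripper is clear of everything. Handing in.

```bash
python3 -c "
from station import robot
print(robot.close_job())"
```

```text
the job is handed in; nothing more can be done
None
```

The free screw is standing upright in the green keep tray, the seized one is still in its nut, and I handed the job in at about 24 s of the 51 s allowed.

- **Finding the free one:** The far screw (strip +y end) is seized: at 16° of turn the torque reached 0.75 N m and the jaws were wedged apart, so I turned back and let go. The near screw turned with almost no torque (0.07 N m or less). I gave it 89°, lifted it straight out, lowered it to light contact with the tray floor and released it there.
- **Last checks:** Side-camera pictures show the free screw near the tray's centre. Both cameras place its origin about 28 mm up, which fits it standing on the floor. The seized screw is upright in its nut, and the open gripper is well above everything with no force at the wrist.
- **What disagreed:** The real fingertips sit about 40 mm above the reported TCP. My first grasp therefore closed on air above the far wing, without touching it. I measured the offset with the cameras and allowed for it afterwards; the contact height at the tray agreed with it.
- **Smaller slips:**
  - A short sideways correction pushed the seized screw with about 15 N.
  - A mistaken 13 mm sideways shift over the tray was corrected before the screw touched down.
  - Pressing on the tray floor peaked at about 19 N before I eased off and released.

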